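# Load the roasting pan and hold the burner's safety button in

### The job

Tip the five chestnuts out of the small steel cup into the pan on the gas burner, and stand the empty cup back upright on the counter. Then press the burner's red safety button all the way in with the fingertips and keep it fully in, as for lighting the pilot: finish while still holding it down. Leave the pan on its trivet, the gas knob off, and the sauce tin, squeeze bottle and tongs where they are.

Things in the scene. Friction and masses are not known exactly. Their poses are not given: they have to be found in the camera images.
- cup: Small round stainless steel cup, no handle, 80 mm tall, on the counter left or right of the burner, chestnuts inside up to about 65 mm. Outer diameter 53 mm at the foot, widening evenly to 69 mm at the rim; walls 3 mm, floor 4 mm; about 0.13 kg empty. Origin: centre of its underside; z towards the mouth.
- cup_rim (a point): Centre of the cup's mouth, 80 mm above its underside on its axis.
- chestnut1: One of five brown chestnuts, rounded, 24 mm across and 26 mm long, rigid, 11 g, starting in the cup. Origin: about its middle.
- chestnut2: One of five brown chestnuts, rounded, 24 mm across and 26 mm long, rigid, 11 g, starting in the cup. Origin: about its middle.
- chestnut3: One of five brown chestnuts, rounded, 24 mm across and 26 mm long, rigid, 11 g, starting in the cup. Origin: about its middle.
- chestnut4: One of five brown chestnuts, rounded, 24 mm across and 26 mm long, rigid, 11 g, starting in the cup. Origin: about its middle.
- chestnut5: One of five brown chestnuts, rounded, 24 mm across and 26 mm long, rigid, 11 g, starting in the cup. Origin: about its middle.
- pan: Round steel roasting pan, 55 mm deep outside, 212 mm diameter at the rim, 176 mm at the foot, walls 3 mm, floor 4 mm, two loop handles reaching 138 mm from the axis along its +y and -y, 47 mm up; 0.9 kg, loose on the burner's trivet. Origin: centre of its underside; z up. Its rim is 167 mm above the counter.
- pan_in (a point): Centre of the pan's inner floor, 4 mm above its underside, z up; the rim is 51 mm higher.
- stove: Stainless table-top gas burner, fixed, 340 mm deep (its x), 280 mm wide (its y), deck 85 mm above the counter, four-armed black trivet 112 mm above the counter over the middle. Origin: centre of its underside; its -x side, with the grey control strip on top of the deck, faces the robot.
- burner (a point): Centre of the trivet at the height of its top, 112 mm above the counter, 35 mm from the stove's centre along its +x. The pan stands here.
- pilot (a joint): Travel in m of the red safety button on the control strip: 0 = out, 0.008 = all the way in (solid stop). It moves straight down and a spring pushes it back out: about 4 N to start it moving, 10 N fully in. It springs out as soon as it is let go.
- pilot_top (a point): Centre of the top face of the red safety button (24 mm diameter), on the control strip at the stove's front right: 128 mm from the stove's centre along its -x, 85 mm along its -y; 105 mm above the counter when out, 97 mm when fully in. Moves with the button; a steel bezel of 38 mm diameter rises to 91 mm.
- gas_knob (a joint): Angle in rad of the black main gas knob: 0 = off, as it starts and must stay; it turns clockwise from above, up to 1.6.
- gas_knob_top (a point): Centre of the top of the black gas knob (40 mm diameter, 26 mm tall) at the front left of the control strip: 128 mm from the stove's centre along its -x and 75 mm along its +y, 111 mm above the counter.
- sauce_tin: Wide stainless tin full of dark red sauce paste, 86 mm diameter, 105 mm tall, with a wooden spoon handle sticking out of it along its +x to 170 mm height and 50 mm from its axis; 0.75 kg. Origin: centre of its underside. To be left alone.
- squeeze_bottle: Brown-red squeeze bottle with a red nozzle, 60 mm diameter, 178 mm tall, 0.35 kg, standing on the counter. Origin: centre of its underside. To be left alone.
- tongs: Steel kitchen tongs lying on the counter, 241 mm long along their x, 65 mm wide, 26 mm high at the round tips (+x end). Origin: middle, on the counter. To be left alone.

How it is judged:
On the way, in this order (a step that is already met when the one before it is completed fails the run):
1. the cup is tipped over the pan (angle between cup's own z axis and vertical above 0.8 rad and horizontal distance between cup_rim and pan_in below 0.14 m and height (world z) of cup_rim above 0.14 m).
2. all five chestnuts are in the pan (horizontal distance between each of chestnut1, chestnut2, chestnut3, chestnut4, chestnut5 and pan_in below 0.1 m and z of chestnut1 in the frame of pan_in between 0 and 0.05 m and z of chestnut2 in the frame of pan_in between 0 and 0.05 m and z of chestnut3 in the frame of pan_in between 0 and 0.05 m and z of chestnut4 in the frame of pan_in between 0 and 0.05 m and z of chestnut5 in the frame of pan_in between 0 and 0.05 m), for 0.2 s.
3. the empty cup stands upright on the counter, let go (all of step 2 and height (world z) of cup below 0.008 m and angle between cup's own z axis and vertical below 0.1 rad and contact force between the fingers and cup below 0.1 N and linear speed of cup below 0.03 m/s), for 0.2 s.
4. the safety button is all the way in under the fingertips (value of joint pilot above 0.0068 m and contact force between the fingers and pilot above 4 N), for 0.2 s.
At the end, for the whole second after the job is handed in: Fingertips hold the button at least 6.8 of its 8 mm in with over 4 N through the last second; all five chestnuts lie in the pan, below its rim; the pan stands level within 35 mm of the burner's centre; the cup stands upright (0.1 rad) on the counter, let go (all of step 3 and all of step 4 and horizontal distance between pan_in and burner below 0.035 m and angle between pan's own z axis and vertical below 0.12 rad); the arm keeps its last pose, push and grip.
It fails at once if the pan is shoved off the burner or tipped (horizontal distance between pan_in and burner above 0.04 m or angle between pan's own z axis and vertical above 0.2 rad).
It fails at once if the gas knob is turned on (value of joint gas_knob above 0.25 rad).
It fails at once if the sauce tin, squeeze bottle or tongs are disturbed (distance of any of sauce_tin, squeeze_bottle, tongs from where it was at the start of the episode above 0.03 m or angle between any of sauce_tin, squeeze_bottle's own z axis and vertical above 0.25 rad).
It also fails if it takes over 72 s, if anything falls off the work surface, if the arm or the gripper's body presses on something with over 40 N, if the wrist force passes 120 N, or if a joint passes its speed limit or range.

### The arm

A 6-joint arm with a two-finger parallel gripper is mounted at the origin on the work surface. World frame = base frame: x ahead of the robot, y to its left, z up, the work surface at z = 0. Lengths are in m, angles in rad, forces in N, time in s.
With the tool pointing down it reaches from about 0.425 to 0.95 m from the base axis. Payload 14.7 kg.
Tool frame: the origin (TCP) lies midway between the tips of the shut fingers; the grasp point (between the pads) lies 19 mm behind it; z points along the fingers, y is the line along which they close (so a half turn about z gives the same grasp; the last joint's range is limited). The gripper opens to 85 mm and grips with 20 to 120 N. Pads are 22 mm wide; open, the fingers measure 114 mm over their backs; the gripper's body (76 mm by 85 mm) begins 54 mm behind the grasp point. The pads swing forward as they close: fully open they stand 13 mm farther back than shut.
Start: joints at [1.267, 0.48, 1.596, -0, 1.065, -0.047], TCP at [0.165, 0.629, 0.231] pointing down, gripper open.
Joint ranges: [-2.75, 2.75], [-0.82, 2.05], [0.23, 2.67], [-1.56, 4.7], [0.09, 2.69], [-2.92, 2.92]. Speed limits (rad/s): [1.89, 1.89, 2.39, 3.01, 3.01, 3.01].

### API

Orientations are given as a unit quaternion [w, x, y, z].
In Python, from rig import bot gives the robot as it stands. Calls block until the motion is done:
- bot.move_to(position, orientation): joint-space move of the TCP to a pose.
- bot.servo_line(position, frame=None, max_speed=0.15, force_limit=None): straight line of the TCP; frame=None keeps the orientation; max_speed is the mean speed in m/s. With force_limit (N) it stops when the force on the tool has changed by that much, and returns True; else False.
- bot.set_joints(angles): joint-space move.
- bot.set_gripper(opening, strength=None): opening from 0.0 (shut) to 1.0 (fully open); strength is the grip in N (None keeps the last); returns when the fingers have stopped.
- bot.hold(seconds).
- bot.ik(position, orientation): joint angles nearest the present ones, or None.
- bot.grab_frame(name): name is "scene" or "top"; returns the picture (384x512x3 uint8, blue, green, red); there is no depth.
- bot.camera_model(name): a dict with "K" (3x3 intrinsics, pixels), "k1" (the pictures are not rectified: a ray, as slopes to the right and down, at radius r is drawn at 1 + k1 r^2 times it, then the intrinsics apply), "origin" and "orientation" of the camera in the world. Camera axes: x right, y up, looking along -z (the intrinsics and any distortion apply to the point x, -y, -z); pixel columns grow to the right and rows downward; lengths in m; the calibration is good to about 2 mm. A picture is of the moment at which its call begins. camera_model takes no time and is no camera call.
A pose or a line that the arm cannot do raises bot.Unreachable and nothing moves.
- bot.job_done(): hands the job in; it is judged then, once.
Readings, each from a call of its own:
- bot.read_clock(): time.
- bot.read_joint_positions(): joint angles.
- bot.read_joint_velocities(): joint speeds.
- bot.read_joint_efforts(): joint torques, N m.
- bot.read_tool_pos(): TCP position.
- bot.read_tcp_rot(): TCP orientation.
- bot.read_wrist_force(): force on the tool from outside, world axes, zero at the start.
- bot.read_moment(): the same for the moment, N m.
- bot.read_opening(): opening from 0.0 (shut) to 1.0 (fully open).
- bot.read_grip_force(): force on a finger pad.
Only numpy, scipy, OpenCV 4.12 (cv2) and the standard library are available. Lean on these libraries where they do the work, as an engineer would, in place of code of your own. Each camera call takes 0.05 s, during which the arm holds its last target. There are 200 camera calls.

## Working session

There is one attempt and no reset: what is moved stays moved. The work goes in short steps, each a Python script; the robot and the scene stay as the last script left them, time stands still between calls to the robot, and variables do not carry over. Pictures are saved under pics/ and viewed, at most 10 in all, crops included, and the job is handed in when it is done.

```bash
mkdir -p pics; ls
python3 - <<'E'
from rig import bot
import cv2,numpy as np
for n in("scene","top"):
    im=bot.grab_frame(n); cv2.imwrite(f"pics/{n}0.png",im)
    m=bot.camera_model(n); print(n,m)
print(bot.read_tcp_rot(),bot.read_clock(),bot.read_opening())
E
```

```text
pics
rig.py
scene {'K': array([[450.59735181,   0.        , 256.01582435],
       [  0.        , 450.59735181, 180.79991305],
       [  0.        ,   0.        ,   1.        ]]), 'k1': 0.05500748246640723, 'origin': array([ 1.28284044, -0.44164308,  1.22973771]), 'orientation': array([0.82457078, 0.27570666, 0.15687628, 0.4684642 ])}
top {'K': array([[391.16971529,   0.        , 258.21712453],
       [  0.        , 391.16971529, 193.7131714 ],
       [  0.        ,   0.        ,   1.        ]]), 'k1': -0.04376393920098937, 'origin': array([0.46260769, 0.01058173, 1.07296396]), 'orientation': array([ 0.7129048 ,  0.0194927 , -0.04690394, -0.69941891])}
[-1.02561879e-04  1.28039605e-01  9.91768907e-01 -5.34035685e-04] 0.1 1.0027419725198392
```

View pics/scene0.png

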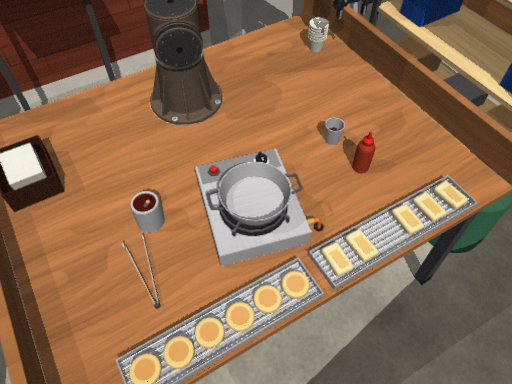

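View pics/top0.png

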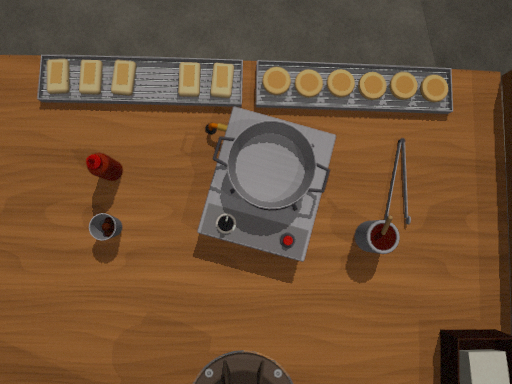

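The cup is left of the burner, at (103,227) in the top view and (334,130) in the scene view. The squeeze bottle is just beyond it, the button is at (288,240) and the knob at (226,223) in the top view. Next I measure them.

```bash
cat > h.py <<'E'
from rig import bot
import cv2,numpy as np
from scipy.spatial.transform import Rotation as R
from scipy.optimize import least_squares
def quat(r): q=r.as_quat(); return np.r_[q[3],q[:3]]
def cast(cam,px,z):
    m=bot.camera_model(cam); px=np.atleast_2d(px).astype(float)
    K=m["K"]; d=(px-K[:2,2])/K[0,0]; s=d.copy()
    for _ in range(20): s=d/(1+m["k1"]*(s**2).sum(1,keepdims=True))
    o=m["orientation"]; r=R.from_quat(np.r_[o[1:],o[0]]).apply(np.c_[s[:,0],-s[:,1],-np.ones(len(s))])
    O=m["origin"]; return (O+r*((z-O[2])/r[:,2])[:,None])[:,:2]
def blob(mask,near):
    n,l,st,c=cv2.connectedComponentsWithStats(mask.astype(np.uint8))
    i=1+np.argmin(np.hypot(*(c[1:]-near).T)+1e3*(st[1:,4]<15)); 
    return (l==i).astype(np.uint8),c[i],st[i]
def contour(b): return max(cv2.findContours(b,cv2.RETR_EXTERNAL,cv2.CHAIN_APPROX_NONE)[0],key=len)[:,0]
def fit_far(cam,c,z,rad):
    """circle of known radius at height z, from outline points on the side away from the camera"""
    P=cast(cam,c,z); O=bot.camera_model(cam)["origin"][:2]; ctr=P.mean(0)
    for _ in range(8):
        u=(ctr-O)/np.linalg.norm(ctr-O); Q=P[(P-ctr)@u>0.1*rad]
        s=least_squares(lambda p:np.hypot(*(Q-p).T)-rad,ctr,loss="soft_l1",f_scale=.002); ctr=s.x
    return ctr,np.sqrt(np.mean(s.fun**2))
E
python3 - <<'E'
from h import *
out=[]
near={"top":dict(cup=(103,227),btn=(288,240)),"scene":dict(cup=(334,130),btn=(213,170))}
for cam in near:
    im=cv2.imread(f"pics/{cam}0.png"); hsv=cv2.cvtColor(im,cv2.COLOR_BGR2HSV); h,s,v=cv2.split(hsv)
    red=((h<6)|(h>174))&(s>170)&(v>110)
    b,c,st=blob(red,near[cam]["btn"]); print(cam,"btn",c,st,cast(cam,c,.105))
    x,y=near[cam]["cup"]; w=np.zeros(s.shape,bool); w[y-25:y+25,x-28:x+28]=1
    b,c,st=blob((s<70)&w,(x,y)); k=cv2.convexHull(contour(b)); print("cup",c,st)
    f=np.zeros_like(b); cv2.fillPoly(f,[k],1)
    print(fit_far(cam,contour(f),.08,.0345))
    cr=cv2.resize(im[y-30:y+30,x-40:x+40],None,fx=5,fy=5,interpolation=cv2.INTER_CUBIC); o=cv2.resize(f[y-30:y+30,x-40:x+40],None,fx=5,fy=5,interpolation=0); cv2.drawContours(cr,[contour(o)],-1,(0,255,0),1); out.append(cr)
# pan rim & knob, bottle approx from top
for n,px,z in (("pan",(271,164),.167),("knob",(226,223),.111),("bottle top",(96,161),.178)): print(n,cast("top",px,z))
cv2.imwrite("pics/cup.png",np.hstack(out))
E
```

```text
top btn [287.91044776 239.97014925] [284 236   9   9  67] [[ 0.44102617 -0.10156404]]
cup [102.95098039 226.19607843] [ 89 213  33  28 510]
(array([0.4665854 , 0.36247463]), np.float64(0.0007094826860845188))
scene btn [213.12195122 169.12195122] [210 166   7   7  41] [[ 0.44481312 -0.10189432]]
cup [333.32273839 130.14425428] [325 118  20  27 409]
(array([0.46777587, 0.36466555]), np.float64(0.001641093301946954))
pan [[ 0.61904972 -0.05268801]]
knob [[0.47998542 0.05168607]]
bottle top [[0.61498001 0.35087869]]
```

View pics/cup.png

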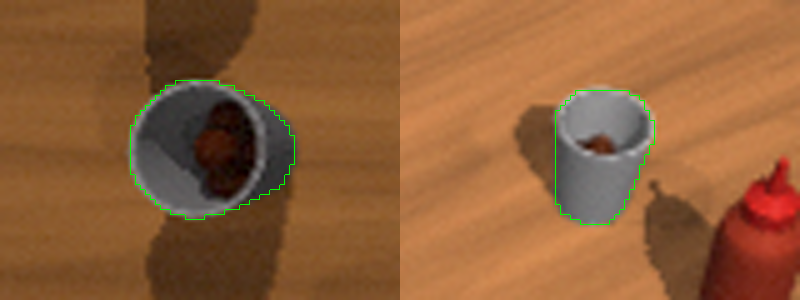

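```bash
cat >> h.py <<'E'
CUP=np.array([.467,.3635]); PAN=np.array([.620,-.055]); BTN=np.array([.443,-.1017]); GB=.025
def tool(a,p,flip=1,roll=0):
    """tool heading a, pitched p below horizontal, closing line level, then rolled about its own z"""
    z=np.array([np.cos(p)*np.cos(a),np.cos(p)*np.sin(a),-np.sin(p)]); y=flip*np.array([-np.sin(a),np.cos(a),0])
    return R.from_matrix(np.c_[np.cross(y,z),y,z])*R.from_rotvec([0,0,roll])
def tcp(g,r): return np.asarray(g)+GB*r.as_matrix()[:,2]
E
python3 - <<'E'
from h import *
D=np.deg2rad
def ik(g,r):
    q=bot.ik(tcp(g,r),quat(r)); return None if q is None else np.round(q,2)
for p in (10,20,30,40):
  for a in (0,20,38,55,75,100):
    for f in (1,-1):
      q=[ik([*CUP,h],tool(D(a),D(p),f)) for h in (.05,.25)]
      r0=tool(D(a),D(p),f); d=-r0.as_matrix()[:,2]*.1
      qp=ik(np.r_[CUP,.05]+d,r0)
      if all(x is not None for x in q) and qp is not None: print(p,a,f,q[0],qp)
print("pour")
for p in (0,20):
  for a in (-60,-30,0,30,60):
    for f in (1,-1):
      for s in (1,-1):
        q=[ik([.62,-.055,.25],tool(D(a),D(p),f,s*D(t))) for t in (0,70,130)]
        if all(x is not None for x in q): print(p,a,f,s,q[0],q[2])
E
```

```text
10 0 1 [1.16 1.23 2.25 4.27 1.54 1.88] [1.41 1.21 2.31 4.5  1.47 1.95]
10 0 -1 [ 1.16  1.23  2.25  4.27  1.54 -1.26] [ 1.41  1.21  2.31  4.5   1.47 -1.19]
10 20 1 [0.93 1.36 2.44 3.76 1.95 1.94] [1.19 1.49 2.59 4.08 2.01 2.29]
10 20 -1 [ 0.93  1.36  2.44  3.76  1.95 -1.2 ] [ 1.19  1.49  2.59  4.08  2.01 -0.85]
10 55 1 [0.19 1.37 2.45 2.34 1.88 1.1 ] [-0.13  1.51  2.6   2.01  1.85  0.72]
10 55 -1 [ 0.19  1.37  2.45  2.34  1.88 -2.04] [-0.13  1.51  2.6   2.01  1.85 -2.43]
10 75 1 [0.01 1.23 2.26 1.88 1.5  1.23] [-0.26  1.22  2.32  1.64  1.41  1.17]
10 75 -1 [ 0.01  1.23  2.26  1.88  1.5  -1.91] [-0.26  1.22  2.32  1.64  1.41 -1.97]
10 100 1 [-0.01  1.16  1.96  1.39  1.4   1.6 ] [-0.18  1.13  1.92  1.2   1.43  1.66]
10 100 -1 [-0.01  1.16  1.96  1.39  1.4  -1.55] [-0.18  1.13  1.92  1.2   1.43 -1.49]
20 0 1 [1.12 1.09 2.3  4.2  1.34 1.8 ] [1.36 1.03 2.37 4.42 1.29 1.84]
20 0 -1 [ 1.12  1.09  2.3   4.2   1.34 -1.34] [ 1.36  1.03  2.37  4.42  1.29 -1.3 ]
20 20 1 [0.9  1.21 2.49 3.66 1.7  1.85] [1.12 1.28 2.66 3.88 1.82 2.11]
20 20 -1 [ 0.9   1.21  2.49  3.66  1.7  -1.29] [ 1.12  1.28  2.6
[... 3961 characters left out ...]
2.45]
20 0 1 -1 [-0.29  0.59  2.56  2.86  1.23  1.57] [-0.29  0.59  2.56  2.86  1.23 -0.7 ]
20 0 -1 1 [-0.29  0.59  2.56  2.86  1.23 -1.57] [-0.29  0.59  2.56  2.86  1.23  0.7 ]
20 0 -1 -1 [-0.29  0.59  2.56  2.86  1.23 -1.57] [-0.29  0.59  2.56  2.86  1.23  2.44]
20 30 1 -1 [-0.65  0.6   2.32  1.89  1.15  1.79] [-0.65  0.6   2.32  1.89  1.15 -0.48]
20 30 -1 1 [-0.65  0.6   2.32  1.89  1.15 -1.35] [-0.65  0.6   2.32  1.89  1.15  0.92]
20 30 -1 -1 [-0.65  0.6   2.32  1.89  1.15 -1.35] [-0.65  0.6   2.32  1.89  1.15  2.66]
20 60 1 -1 [-0.69  0.7   1.95  1.26  1.34  2.08] [-0.69  0.7   1.95  1.26  1.34 -0.19]
20 60 -1 1 [-0.69  0.7   1.95  1.26  1.34 -1.07] [-0.69  0.7   1.95  1.26  1.34  1.2 ]
```

```bash
cat > g1.py <<'E'
from h import *
D=np.deg2rad
r=tool(D(20),D(30)); q=quat(r); g=np.r_[CUP,.048]; z=r.as_matrix()[:,2]
pre=tcp(g-.12*z,r); jp=np.array(bot.ik(pre,q)); hi=np.array(bot.ik(pre+[0,0,.15],q)); print(jp,hi,pre)
j=np.array(bot.read_joint_positions()); j[1]=.1; bot.set_joints(j); print(bot.read_tool_pos(),bot.read_clock())
j[3:]=hi[3:]; bot.set_joints(j); print(bot.read_tool_pos(),bot.read_clock())
bot.set_joints(hi); print(bot.read_tool_pos(),bot.read_clock())
bot.servo_line(pre,max_speed=.2); print(bot.read_clock())
hit=bot.servo_line(tcp(g,r),max_speed=.1,force_limit=6); print("hit",hit,bot.read_tool_pos(),tcp(g,r),bot.read_clock())
for n in("scene","top"): cv2.imwrite(f"pics/{n}1.png",bot.grab_frame(n))
a=cv2.imread("pics/scene1.png")[60:210,220:420]; b=cv2.imread("pics/top1.png")[150:300,30:230]
cv2.imwrite("pics/g1.png",cv2.resize(np.hstack([a,b]),None,fx=2,fy=2))
E
python3 g1.py
```

```text
None [1.07568728 0.36002094 2.64224183 3.9302756  0.94585509 1.45678295] [0.38968922 0.33536118 0.0955    ]
[0.16064513 0.61455288 0.47629138] 1.075
[0.39591209 0.65084709 1.00697476] 4.4917
[0.3898793  0.33588048 0.24584298] 7.325Traceback (most recent call last):
  File "g1.py", line 8, in <module>
    bot.servo_line(pre,max_speed=.2); print(bot.read_clock())
    ~~~~~~~~~~~~~~^^^^^^^^^^^^^^^^^^
host.Unreachable: the arm cannot follow that straight line within its joint ranges
```

```bash
cat > g2.py <<'E'
from h import *
D=np.deg2rad
for a in (12,5,0):
    r=tool(D(a),D(30)); q=quat(r); g=np.r_[CUP,.048]; z=r.as_matrix()[:,2]
    pre=tcp(g-.10*z,r); jp=bot.ik(pre,q); hi=bot.ik(pre+[0,0,.12],q); print(a,jp,hi)
    if jp is not None and hi is not None: break
bot.set_joints(hi)
bot.servo_line(pre,max_speed=.2); print(bot.read_clock())
hit=bot.servo_line(tcp(g,r),max_speed=.1,force_limit=6); print("hit",hit,bot.read_tool_pos(),tcp(g,r),bot.read_clock())
for n in("scene","top"): cv2.imwrite(f"pics/{n}1.png",bot.grab_frame(n))
a=cv2.imread("pics/scene1.png")[60:210,220:420]; b=cv2.imread("pics/top1.png")[150:300,30:230]
cv2.imwrite("pics/g1.png",cv2.resize(np.hstack([a,b]),None,fx=2,fy=2))
E
python3 g2.py
```

```text
12 [1.16512447 0.91960729 2.56343838 3.97820424 1.26212452 1.86193888] [1.16512447 0.51453307 2.55077241 4.13557621 1.00435508 1.49696435]
8.4333
hit False [0.48772904 0.36799481 0.03568227] [0.48817752 0.36800142 0.0355    ] 9.5833
```

View pics/g1.png

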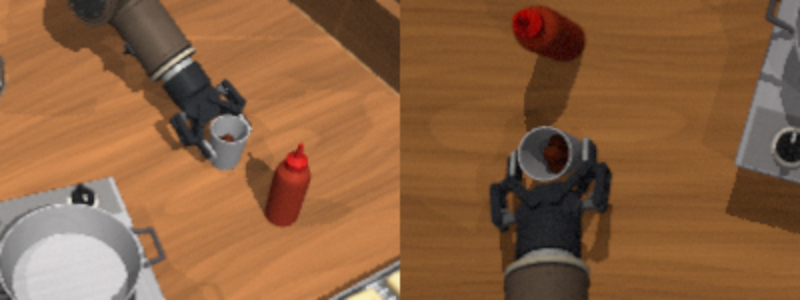

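```bash
cat > g3.py <<'E'
from h import *
D=np.deg2rad
r0=tool(D(12),D(30)); c=r0.inv().apply([0,0,1])
bot.set_gripper(0,60); print("grip",bot.read_opening(),bot.read_grip_force(),bot.read_clock())
p0=np.array(bot.read_tool_pos())
bot.servo_line(p0+[0,0,.22],max_speed=.2)
print("lift",bot.read_opening(),bot.read_wrist_force(),bot.read_joint_positions())
for ap in(-30,-25,-35,-20):
    ok=[]
    rf=tool(D(ap),D(8),1,-D(160)); cf=rf.apply(c); h=cf[:2]/np.linalg.norm(cf[:2])
    g=np.r_[PAN-.02*h-.032*cf[:2],.25]
    js=[bot.ik(tcp(g,x),quat(x)) for x in [tool(D(ap),D(8),1,-D(t)) for t in (0,40,80,120,160)]]
    print(ap,"axis",cf.round(2),"g",g.round(3),[None if j is None else np.round(j,2) for j in js])
E
python3 g3.py
```

```text
grip 0.7361876565076334 62.41131992486771 10.0333
lift 0.7363015515239063 [ 1.2219367   0.47032882 -2.18172286] [0.96158783 0.38572821 2.40704001 4.0920981  0.81379117 1.24290271]
-30 axis [-0.38  0.56 -0.74] g [ 0.643 -0.09   0.25 ] [array([0.15, 0.79, 2.44, 3.81, 1.49, 1.62]), array([0.15, 0.79, 2.44, 3.81, 1.49, 0.92]), array([0.15, 0.79, 2.44, 3.81, 1.49, 0.23]), array([ 0.15,  0.79,  2.44,  3.81,  1.49, -0.47]), array([ 0.15,  0.79,  2.44,  3.81,  1.49, -1.17])]
-25 axis [-0.43  0.53 -0.74] g [ 0.646 -0.087  0.25 ] [array([0.08, 0.8 , 2.47, 3.65, 1.54, 1.63]), array([0.08, 0.8 , 2.47, 3.65, 1.54, 0.93]), array([0.08, 0.8 , 2.47, 3.65, 1.54, 0.24]), array([ 0.08,  0.8 ,  2.47,  3.65,  1.54, -0.46]), array([ 0.08,  0.8 ,  2.47,  3.65,  1.54, -1.16])]
-35 axis [-0.33  0.59 -0.74] g [ 0.64  -0.091  0.25 ] [array([0.2 , 0.78, 2.39, 3.95, 1.45, 1.59]), array([0.2 , 0.78, 2.39, 3.95, 1.45, 0.9 ]), array([0.2 , 0.78, 2.39, 3.95, 1.45, 0.2 ]), array([ 0.2 ,  0.78,  2.39,  3.95,  1.45, -0.5 ]), array([ 0.2 ,  0.78,  2.39,  3.95,  1.45, -1.2 ])]
-20 axis [-0.47  0.49 -0.74] g [ 0.649 -0.085  0.25 ] [array([0.01, 0.8 , 2.5 , 3.49, 1.58, 1.63]), array([0.01, 0.8 , 2.5 , 3.49, 1.58, 0.93]), array([0.01, 0.8 , 2.5 , 3.49, 1.58, 0.23]), array([ 0.01,  0.8 ,  2.5 ,  3.49,  1.58, -0.47]), array([ 0.01,  0.8 ,  2.5 ,  3.49,  1.58, -1.17])]
```

```bash
cat > g4.py <<'E'
from h import *
D=np.deg2rad
ap=-30; rs=lambda t:tool(D(ap),D(8),1,-D(t)); g=np.array([.643,-.09,.25])
bot.move_to(tcp(g+[0,0,.06],rs(0)),quat(rs(0))); print(bot.read_clock(),bot.read_tool_pos())
bot.servo_line(tcp(g,rs(0)),max_speed=.1)
j=np.array(bot.read_joint_positions()); j6=j[5]
for t in list(range(50,160,10))+[160]:
    j[5]=j6-D(t); bot.set_joints(j)
    if t>=70: bot.hold(.15)
bot.hold(.5); print(bot.read_clock(),bot.read_opening(),bot.read_wrist_force())
for n in("scene","top"): cv2.imwrite(f"pics/{n}2.png",bot.grab_frame(n))
a=cv2.imread("pics/scene2.png")[100:250,150:350]; b=cv2.imread("pics/top2.png")[90:240,170:370]
cv2.imwrite("pics/g2.png",cv2.resize(np.hstack([a,b]),None,fx=2,fy=2))
E
python3 g4.py
```

```text
13.075 [ 0.66458671 -0.10150712  0.30659695]
19.9083 0.7333372710265983 [-0.3022758  -0.33784531 -0.76119448]
```

View pics/g2.png

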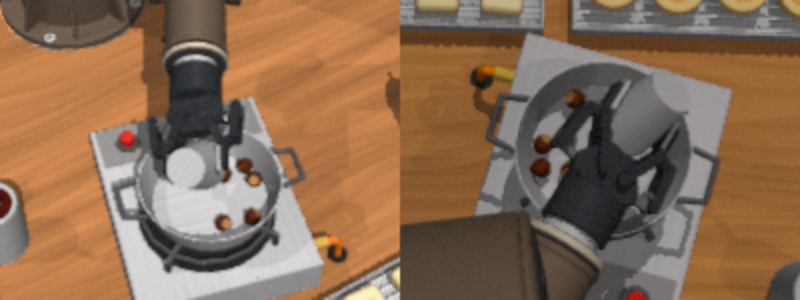

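Five chestnuts lie in the pan, at (225,175), (244,165), (254,180), (252,215) and (223,222) in the left crop. The cup is held at about the mid-wall, empty. I take it back to where it stood.

```bash
cat > g5.py <<'E'
from h import *
D=np.deg2rad
rs=tool(D(-30),D(8)); r0=tool(D(12),D(30)); g=np.array([.643,-.09,.25]); p0=np.array([.4877,.3680,.0357])
j=np.array(bot.read_joint_positions()); j[5]+=D(160); bot.set_joints(j)
bot.servo_line(tcp(g+[0,0,.06],rs),max_speed=.15)
bot.set_joints([0.96158783,0.38572821,2.40704001,4.0920981,0.81379117,1.24290271])
bot.servo_line(p0+[0,0,.02],max_speed=.2)
hit=bot.servo_line(p0-[0,0,.004],max_speed=.03,force_limit=3); print("down",hit,bot.read_tool_pos(),bot.read_clock())
for n in("scene","top"): cv2.imwrite(f"pics/{n}3.png",bot.grab_frame(n))
a=cv2.imread("pics/scene3.png")[60:210,220:420]; b=cv2.imread("pics/top3.png")[150:300,30:230]
cv2.imwrite("pics/g3.png",cv2.resize(np.hstack([a,b]),None,fx=2,fy=2))
E
python3 g5.py
```

```text
down True [0.48797188 0.3680906  0.03607968] 26.6083
```

View pics/g3.png

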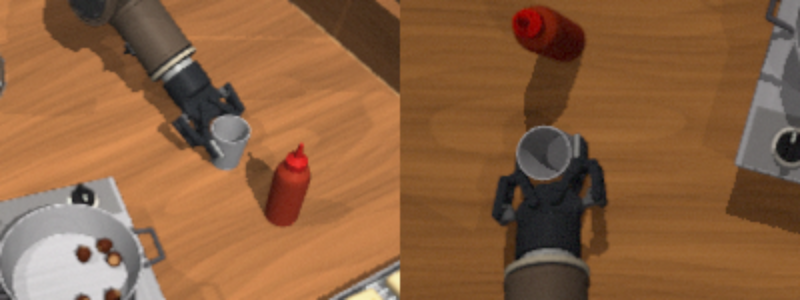

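```bash
cat > g6.py <<'E'
from h import *
D=np.deg2rad
r0=tool(D(12),D(30)); z=r0.as_matrix()[:,2]
bot.set_gripper(1.0); bot.hold(.1)
p=np.array(bot.read_tool_pos()); bot.servo_line(p-.095*z,max_speed=.1)
bot.servo_line(p-.095*z+[0,0,.12],max_speed=.2); bot.hold(.1)
for n in("scene","top"): cv2.imwrite(f"pics/{n}4.png",bot.grab_frame(n))
im=cv2.imread("pics/top4.png"); s=cv2.cvtColor(im,cv2.COLOR_BGR2HSV)
m=((s[...,0]<6)|(s[...,0]>174))&(s[...,1]>170)&(s[...,2]>110)
b,c,st=blob(m,(288,240)); print("btn",cast("top",c,.105),bot.read_clock())
bot.set_gripper(0.0,60)
j=np.array(bot.read_joint_positions()); j[1]=.1; bot.set_joints(j)
j[0]=0.5; j[2]=1.6; j[3:]=[0,1.2,0]; bot.set_joints(j); print(bot.read_tool_pos(),bot.read_clock())
for yaw in (0,-13,13):
    r=tool(D(yaw),D(90)); q=quat(r)
    for f in(1,-1):
        r=tool(D(yaw),D(90),f); print(yaw,f,bot.ik([*BTN,.2],quat(r)),bot.ik([*BTN,.095],quat(r)))
a=cv2.imread("pics/scene4.png")[60:260,180:420]; b=im[90:290,80:330]
cv2.imwrite("pics/g4.png",np.hstack([cv2.resize(a,None,fx=1.6,fy=1.6),cv2.resize(b,None,fx=1.6,fy=1.6)]))
E
python3 g6.py
```

```text
btn [[ 0.44102606 -0.10148551]] 29.2167
[0.49910604 0.30755204 0.46083124] 34.3833
0 1 [-2.92373653e-01  2.49453412e-01  2.06251302e+00 -4.44089210e-16
  8.29626222e-01 -1.86316998e+00] [-2.92373653e-01  4.24793998e-01  2.15973052e+00 -4.44089210e-16
  5.57068132e-01 -1.86316998e+00]
0 -1 [-2.92373653e-01  2.49453412e-01  2.06251302e+00 -4.44089210e-16
  8.29626222e-01  1.27842267e+00] [-2.92373653e-01  4.24793998e-01  2.15973052e+00 -4.44089210e-16
  5.57068132e-01  1.27842267e+00]
-13 1 [-2.92373653e-01  2.49453412e-01  2.06251302e+00 -4.44089210e-16
  8.29626222e-01 -1.63627718e+00] [-2.92373653e-01  4.24793998e-01  2.15973052e+00 -4.44089210e-16
  5.57068132e-01 -1.63627718e+00]
-13 -1 [-2.92373653e-01  2.49453412e-01  2.06251302e+00 -4.44089210e-16
  8.29626222e-01  1.50531548e+00] [-2.92373653e-01  4.24793998e-01  2.15973052e+00 -4.44089210e-16
  5.57068132e-01  1.50531548e+00]
13 1 [-2.92373653e-01  2.49453412e-01  2.06251302e+00 -4.44089210e-16
  8.29626222e-01 -2.09006278e+00] [-2.92373653e-01  4.24793998e-01  2.15973052e+00 -4.44089210e-16
  5.57068132e-01 -2.09006278e+00]
13 -1 [-2.92373653e-01  2.49453412e-01  2.06251302e+00 -4.44089210e-16
  8.29626222e-01  1.05152987e+00] [-2.92373653e-01  4.24793998e-01  2.15973052e+00 -4.44089210e-16
  5.57068132e-01  1.05152987e+00]
```

View pics/g4.png

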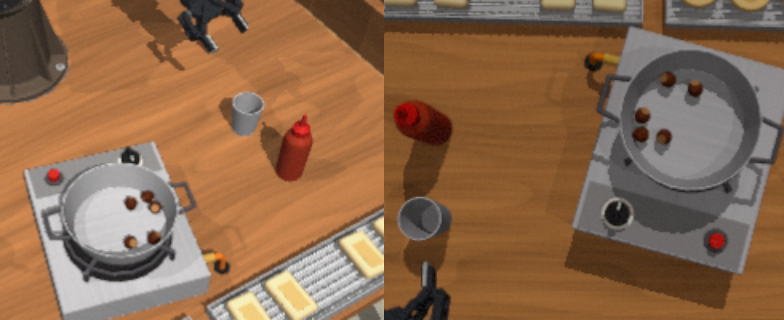

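The cup stands upright and empty, all five chestnuts are in the pan, and the pan is in place. Now the button.

```bash
cat > g7.py <<'E'
from h import *
r=tool(np.deg2rad(-13),np.pi/2,-1); q=quat(r)
bot.move_to([*BTN,.2],q); bot.servo_line([*BTN,.115],max_speed=.1); bot.hold(.2)
f0=np.array(bot.read_wrist_force()); print(f0,bot.read_tool_pos(),bot.read_opening())
for z in (.103,.100,.098,.0965,.095,.0935):
    hit=bot.servo_line([*BTN,z],max_speed=.02,force_limit=22); bot.hold(.2)
    f=np.array(bot.read_wrist_force())-f0; print(z,hit,bot.read_tool_pos()[2],f)
    if hit or f[2]>16: break
for n in("scene","top"): cv2.imwrite(f"pics/{n}5.png",bot.grab_frame(n))
cv2.imwrite("pics/g5.png",cv2.resize(cv2.imread("pics/scene5.png")[60:260,140:420],None,fx=2,fy=2))
print(bot.read_clock(),bot.read_tool_pos())
E
python3 g7.py
```

```text
[0.05600705 0.41306225 0.06921798] [ 0.44332048 -0.10178841  0.11547012] -0.0007664489697052933
0.103 False 0.10301092243364787 [-1.4776823  -0.43399384  4.77623125]
0.1 False 0.10009255432329492 [-2.21312247 -0.44240776  7.08592547]
0.098 False 0.09814023854426315 [-1.89503615  0.91606169  9.0137689 ]
0.0965 False 0.09695940549446969 [-4.25941421  0.19091814 17.32307732]
39.8 [ 0.4430592  -0.10171849  0.09695688]
```

View pics/g5.png

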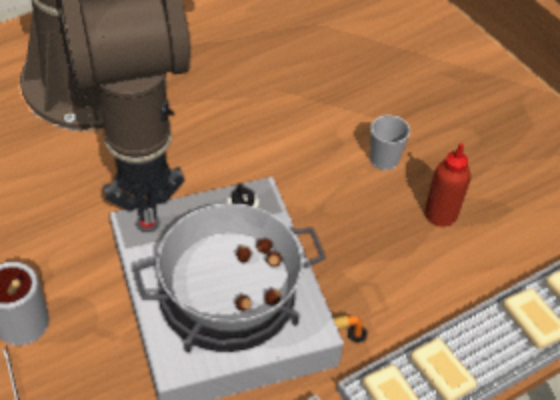

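The tip is at the solid stop (z = 0.097 m, 17 N against a 10 N spring), everything else is in place, and the hold is steady, so I hand the job in.

```bash
python3 -c "
from rig import bot
bot.hold(.3); print(bot.read_tool_pos(),bot.read_wrist_force()); print(bot.job_done())"
```

```text
[ 0.44300609 -0.10169528  0.09691421] [-3.53723217  2.00688169 16.45283119]
the job is handed in; nothing more can be done
None
```

I handed the job in at about 40 s of the 72 s: the last picture shows all five chestnuts in the pan and the empty cup upright on the counter, and the fingertips hold the red button at its stop with about 16 N; the judge's verdict was not shown.

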